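# Run the bench press from its control rail

## Robot

A 6-joint arm with a two-finger parallel gripper is mounted at the origin on the work surface. World frame = base frame: x ahead of the robot, y to its left, z up, the work surface at z = 0. Lengths are in m, angles in degrees, forces in N, time in s.
With the tool pointing down it reaches from about 0.35 to 0.725 m from the base axis. Payload 6 kg.
Tool frame: the origin (TCP) lies midway between the tips of the shut fingers; the grasp point (between the pads) lies 19 mm behind it; z points along the fingers, x is the direction in which the jaws open and shut, and the axes are right-handed (so a half turn about z gives the same grasp; the last joint's range is limited). The gripper opens to 85 mm and grips with 20 to 120 N. Pads are 22 mm wide; open, the fingers measure 114 mm over their backs; the gripper's body (76 mm by 85 mm) begins 54 mm behind the grasp point. The pads swing forward as they close: fully open they stand 13 mm farther back than shut.
Start: joints at [-44.536, 2.303, 4.859, 0, -92.561, -19.12], TCP at [0.266, -0.538, 0.231] pointing down, gripper open.
Joint ranges: [-146.85, 146.85], [-73.84, 115.35], [-62.03, 85.46], [-188.31, 113.3], [-161.28, -10.13], [-171.36, 171.36]. Speed limits (degrees/s): [147.25, 147.25, 172.46, 180, 180, 180].

## Interface

Orientations are given as [roll, pitch, yaw] about the fixed x, y, z axes, in that order (R = Rz(yaw) Ry(pitch) Rx(roll)).
In Python, from station import ctrl gives the robot as it stands.
- The arm moves only by the tool carry_out, never from a script. Its argument "rows" is a list of rows, each a list of 6 numbers: the shift along the tool's x, y, z in mm, then the turn, a rotation vector about the tool's x, y, z in degrees. In form: [[x, y, z, wx, wy, wz], ...]. A call has 1 to 5 rows; each row shifts and turns the commanded pose from where the row before left it, along the tool's axes as they then stand; what a row does not reach is not made up. A row lasts 1/8 s, in which the tool goes at most 62.5 mm and 10.7 degrees, less where a joint would pass 70% of its speed; a pose out of reach is approached as far as the arm can. A call with a gripper value outside its range is refused whole. "fingers" is the finger opening in mm, from 0 to 85.4, set as the call begins (left out, the last holds). The fingers move at their own pace and stop on an object; the grip force is fixed at half the most. Time passes only in rows, so rows that do not move let the fingers close. It gives the time, the measured TCP pose, the force and the opening at its end, in the units of the state.
- ctrl.state(): the state, without advancing time (a new reading comes with each control period).
- ctrl.grab_frame(name): name is "side" or "top"; returns the picture (384x512x3 uint8, red, green, blue); there is no depth.
- ctrl.camera_model(name): a dict with "mtx" (3x3 intrinsics, pixels), "k1" (the pictures are not rectified: a ray, as slopes to the right and down, at radius r is drawn at 1 + k1 r^2 times it, then the intrinsics apply), "rvec" (rotation vector, rad) and "tvec" (3), from world to camera coordinates, as OpenCV has them. Camera axes: x right, y down, z forward; pixel columns grow to the right and rows downward; lengths in m; the calibration is good to about 2 mm. A picture is of the moment at which its call begins. camera_model takes no time and is no camera call.
- ctrl.job_done(): hands the job in, once; it reports no verdict.
The state is a dict: "clock": time; "joints": joint angles; "dq": joint speeds; "joint_efforts": joint torques, N m; "tcp_pos": TCP position; "orientation": TCP orientation; "ft_force": force on the tool from outside, world axes, zero at the start; "ft_torque": the same for the moment, N m; "width": finger opening in m.
Only numpy, scipy, OpenCV 4.12 (cv2) and the standard library are available. Lean on these libraries where they do the work, as an engineer would, in place of code of your own. Each camera call takes 0.05 s, during which the arm holds its last target.

## Task

Set the brass snap in the bench press from its control rail, touching the controls only with the fingertips: push the raised, white-striped end of the black rocker fully down to switch the power on, then press the amber button fully down so that it stays down, then press the green hold-to-run button fully down. Keep holding the green button down: the program finishes with the fingertips still holding it fully pressed. Never press the red stop button, press nothing out of turn, and leave the bottle and the two thread spools where they stand.

Things in the scene. Friction and masses are not known exactly. Their poses are not given: they have to be found in the camera images.
- rail: the low aluminium control rail, 110 (x) x 320 (y) x 16 mm with two thin dark lips to 22 mm, fixed on the bench; origin at the centre of its underside, on the bench; y along its length. It lies turned by up to 0.25 rad. A grey C-shaped press 322 mm tall stands to its right, beyond y = -0.42 m. All four pods sit on it.
- rocker_pod: a mid-grey plastic block 80 (x) x 66 (y) x 44 mm, fixed on the rail; origin at the centre of its underside, 16 mm above the bench, so its top is at 60 mm; x points across the rail, away from the robot. Square to the rail; the four pods stand in a row along the rail's y at 75 mm pitch, their order changes. Carries the black rocker.
- rocker_push (a point): where to push the rocker: on top of its raised +x half, 18 mm from the pivot (pod's +x). Push straight down; about 3 N moves it and it stays where it is left; the point sinks 6 mm. Pivot line: along the pod's y over its middle, 70 mm above the bench. On: this half lies level at 70 mm. Keep the fingertips on this half, not across the pivot.
- rocker (a joint): angle of the rocker, rad: 0 = off (starts at 0 to 0.03), 0.35 = fully on. It is a black V-shaped paddle 34 mm wide (y), each half 30 mm long. Off: the +x half, with a white stripe 24 mm from the pivot, slopes up by 0.35 rad and the other half is level. On: the +x half is level and the other slopes up.
- amber_pod: a mid-grey plastic block 80 (x) x 66 (y) x 44 mm, fixed on the rail; origin at the centre of its underside, 16 mm above the bench, so its top is at 60 mm; x points across the rail, away from the robot. Square to the rail; the four pods stand in a row along the rail's y at 75 mm pitch, their order changes. Carries the amber button.
- amber_top (a point): centre of the top face of the amber button, a round cap 32 mm across standing 14 mm above its pod (74 mm above the bench) when up; it goes straight down 8 mm, takes about 3 N all the way, and stays where it is left (friction, no spring).
- amber (a joint): how far the amber button is pressed, m: 0 = up (starts at 0 to 0.001), 0.008 = fully down.
- green_pod: a mid-grey plastic block 80 (x) x 66 (y) x 44 mm, fixed on the rail; origin at the centre of its underside, 16 mm above the bench, so its top is at 60 mm; x points across the rail, away from the robot. Square to the rail; the four pods stand in a row along the rail's y at 75 mm pitch, their order changes. Carries the green button.
- green_top (a point): centre of the top face of the green hold-to-run button, a round cap 32 mm across standing 14 mm above its pod (74 mm above the bench) when up; it goes straight down 8 mm against a spring (1.4 N to start, 4.6 N at the bottom) and springs back up when let go.
- green (a joint): how far the green button is pressed, m: 0 = up, 0.008 = fully down.
- stop_pod: a yellow plastic block 80 (x) x 66 (y) x 44 mm, fixed on the rail; origin at the centre of its underside, 16 mm above the bench, so its top is at 60 mm; x points across the rail, away from the robot. Square to the rail; the four pods stand in a row along the rail's y at 75 mm pitch, their order changes. Carries the red stop button, which must not be pressed.
- stop_top (a point): centre of the top of the red mushroom stop button, 42 mm across, its top 22 mm above its pod (82 mm above the bench).
- stop (a joint): how far the red stop button is pressed, m: 0 = up (keep it so), 0.006 = fully down.
- bottle_mid (a point): centre of a loose white plastic bottle with a green cap, 54 mm across, 110 mm tall, upright on the bench behind the rail; half-way up. A bystander.
- dark_spool_mid (a point): centre of a loose near-black thread spool with a yellow top, 40 mm across, 66 mm tall, upright on the bench behind the rail; half-way up. A bystander.
- cream_spool_mid (a point): centre of a loose cream thread spool with a yellow top, 40 mm across, 66 mm tall, upright on the bench behind the rail; half-way up. A bystander.

How it is judged (in metres and radians):
On the way, in this order (a step that is already met when the one before it is completed fails the run):
1. the rocker is pushed on by the fingers (value of joint rocker above 0.28 rad and contact force between the fingers and rocker_pod above 0.5 N and value of joint amber below 0.003 m), for 0.05 s.
2. the amber button is pressed down by the fingers (value of joint amber above 0.006 m and contact force between the fingers and amber_pod above 0.5 N and value of joint green below 0.002 m), for 0.05 s.
At the end, for the whole second after the job is handed in: The rocker is on (above 0.28 of 0.35 rad), the amber button down (over 6 of 8 mm), the red stop up (under 2 mm), and through the last second the fingers hold the green button down (over 6 of 8 mm, finger force over 0.5 N) (value of joint rocker above 0.28 rad and value of joint each of amber, green above 0.006 m and contact force between the fingers and green_pod above 0.5 N and value of joint stop below 0.002 m); the arm keeps its last pose, push and grip.
It fails at once if amber pressed (3 mm) while the power rocker is off (value of joint amber above 0.003 m and value of joint rocker below 0.25 rad).
It fails at once if green pressed (2 mm) while the power rocker is off or the amber button is not down (value of joint green above 0.002 m and (value of joint amber below 0.0055 m or value of joint rocker below 0.25 rad)).
It fails at once if the red stop button pressed (2 mm) (value of joint stop above 0.002 m).
It fails at once if the bottle or a spool is moved over 15 mm, lifted or knocked over (distance of any of bottle_mid, dark_spool_mid, cream_spool_mid from where it was at the start of the episode above 0.015 m).
It also fails if it takes over 38 s, if anything falls off the work surface, if the arm or the gripper's body presses on something with over 40 N, if the wrist force passes 120 N, or if a joint passes its speed limit or range.

## Working session

There is one attempt and no reset: what is moved stays moved. The work goes in short steps, Python scripts to look and compute and a tool call to move; the robot and the scene stay as the last step left them, time stands still between calls to the robot, and variables do not carry over. Pictures are saved under pics/ and viewed, and the job is handed in when it is done.

Besides the shell and the picture viewer there is one more tool, called after "Call:" as name(argument=value, ...) on one line, values as JSON. carry_out: Moves the arm, as the interface text tells. Its arguments: {"type":"object","properties":{"rows":{"type":"array"},"fingers":{"type":"number"}},"required":["rows"]}

```bash
mkdir -p pics; ls
python3 - <<'E'
from station import ctrl
import cv2
print(ctrl.state())
for n in("side","top"):
    print(n,ctrl.camera_model(n))
    cv2.imwrite(f"pics/{n}0.png",ctrl.grab_frame(n)[:,:,::-1])
E
```

```text
pics
{'clock': 0.0, 'joints': array([-4.45354307e+01,  2.34098866e+00,  4.80265850e+00, -2.57981547e-02,
       -9.25616120e+01, -1.91206837e+01]), 'dq': array([ 0.02598695,  0.02892624, -0.02283768,  0.01233809,  0.0279437 ,
       -0.03247846]), 'joint_efforts': array([ 4.40947397e-04, -3.68204641e+01,  3.47410262e+01,  6.93220228e+00,
       -5.40805151e-03, -4.55839245e-05]), 'tcp_pos': array([ 0.26619367, -0.53735956,  0.23026162]), 'orientation': array([-1.79991616e+02, -1.02870770e-01,  1.16345009e+02]), 'ft_force': array([0.82991817, 0.51714248, 0.30089426]), 'ft_torque': array([-0.00650674,  0.02863662,  0.03601274]), 'width': 0.0854918732932003}
side {'mtx': array([[373.59214344,   0.        , 258.17419943],
       [  0.        , 373.59214344, 197.78548643],
       [  0.        ,   0.        ,   1.        ]]), 'k1': 0.03793779066808382, 'rvec': array([ 0.83300455, -2.41292419,  1.27070575]), 'tvec': array([0.5342599 , 0.26626332, 0.45122316])}
top {'mtx': array([[391.12692998,   0.        , 255.50024952],
       [  0.        , 391.12692998, 193.13680841],
       [  0.        ,   0.        ,   1.        ]]), 'k1': 0.002651314968607781, 'rvec': array([ 2.27392939, -1.85540793,  0.24402743]), 'tvec': array([-0.07687376,  0.64388166,  0.57019838])}
```

View pics/side0.png

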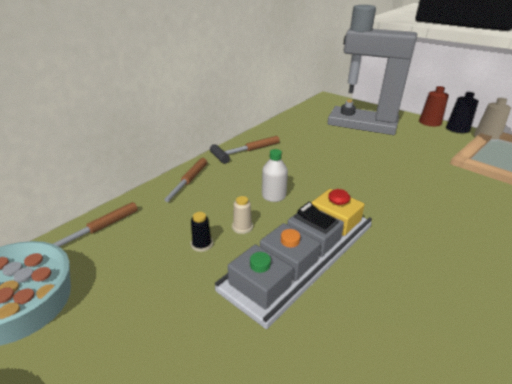

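View pics/top0.png

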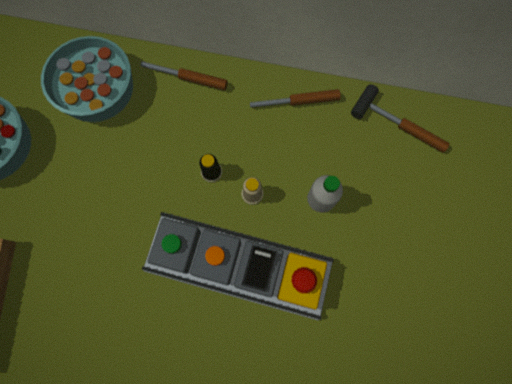

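```bash
cat > h.py <<'E'
import numpy as np,cv2
from scipy.optimize import least_squares
def proj(m,P):
    P=np.atleast_2d(P).astype(float);R=cv2.Rodrigues(m['rvec'])[0]
    c=P@R.T+m['tvec'];s=c[:,:2]/c[:,2:];r2=(s**2).sum(1,keepdims=True)
    s=s*(1+m['k1']*r2);return s*m['mtx'][0,0]+m['mtx'][:2,2]
def und(m,uv):
    s=cv2.undistortPoints(np.array(uv,float).reshape(-1,1,2),m['mtx'],np.array([m['k1'],0,0,0.]))
    return s.reshape(-1,2)
def onz(m,uv,z):
    s=und(m,uv);R=cv2.Rodrigues(m['rvec'])[0];o=-R.T@m['tvec'];d=np.c_[s,np.ones(len(s))]@R
    return o+d*((z-o[2])/d[:,2])[:,None]
E
python3 - <<'E'
from h import *
from station import ctrl
cams={n:ctrl.camera_model(n) for n in("side","top")}
roi={'side':dict(green=(245,245,275,275),amber=(275,225,305,250),red=(322,183,358,210),stripe=(295,198,320,216)),
'top':dict(green=(155,230,188,258),amber=(198,242,232,270),red=(285,262,322,298),stripe=(250,243,276,262))}
for n in cams:
    im=cv2.imread(f"pics/{n}0.png");
    hsv=cv2.cvtColor(im,cv2.COLOR_BGR2HSV).astype(int)
    for k,(a,b,c,d) in roi[n].items():
        H,S,V=np.moveaxis(hsv[b:d,a:c],2,0)
        m={'green':(H>45)&(H<90)&(S>150),'amber':(H>5)&(H<18)&(S>150),'red':((H<5)|(H>172))&(S>170),'stripe':(S<60)&(V>150)}[k]
        nn,l,st,ce=cv2.connectedComponentsWithStats(m.astype(np.uint8))
        if nn<2: print(n,k,'none');continue
        i=1+np.argmax(st[1:,4]);uv=ce[i]+[a,b]
        z={'green':.074,'amber':.074,'red':.08,'stripe':.078}[k]
        print(n,k,uv.round(1),st[i],onz(cams[n],[uv],z).round(4))
    cv2.imwrite(f"pics/{n}_z.png",cv2.resize(im[150:320,130:380] if n=='side' else im[200:330,130:350],None,fx=3,fy=3,interpolation=cv2.INTER_CUBIC))
E
```

```text
side green [265.  255.5] [19  9  3  4  4] [[0.5359 0.165  0.074 ]]
side amber [290.  237.7] [  6   5  19  17 266] [[0.5291 0.107  0.074 ]]
side red [338.8 196.5] [  7   7  20  14 224] [[ 0.5193 -0.0396  0.08  ]]
side stripe [305.9 206.3] [ 7  5  9  7 22] [[0.5519 0.0222 0.078 ]]
top green [170.9 243.3] [  7   4  19  19 278] [[0.5375 0.1731 0.074 ]]
top amber [214.6 255.3] [  7   4  20  20 307] [[0.5328 0.0985 0.074 ]]
top red [303.8 279.8] [  8   6  23  24 399] [[ 0.523  -0.0495  0.08  ]]
top stripe none
```

View pics/side_z.png

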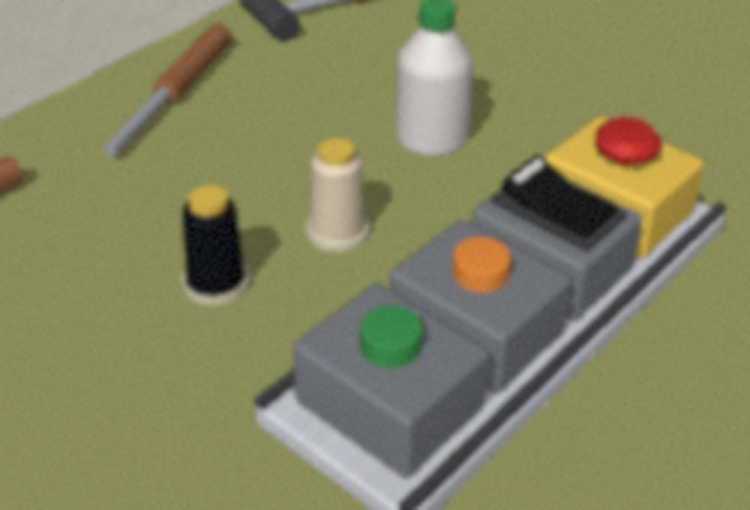

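View pics/top_z.png

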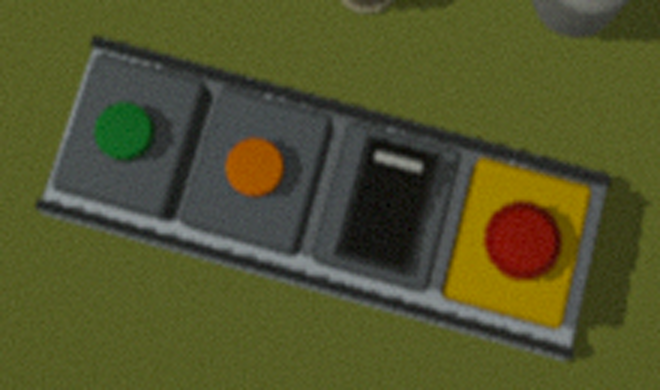

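Run:
```python
from h import *
from station import ctrl
cams={n:ctrl.camera_model(n) for n in("side","top")}
obs={'side':{'g':(260.3,259.3),'a':(290.7,235.7),'r':(339.3,195.3),'s':(305.9,206.5)},
'top':{'g':(170.9,243.3),'a':(214.6,255.3),'r':(303.8,279.8),'s':(130+399/3,200+160/3)}}
loc={'g':(0,.1125,.074),'a':(0,.0375,.074),'r':(0,-.1125,.080),'s':(.024*np.cos(.35),-.0375,.07+.024*np.sin(.35)+.001)}
def pts(p):
    c,s=np.cos(p[2]),np.sin(p[2])
    return {k:np.array([p[0]+c*x-s*y,p[1]+s*x+c*y,z]) for k,(x,y,z) in loc.items()}
def res(p,ns):
    q=pts(p);return np.concatenate([(proj(cams[n],q[k])[0]-obs[n][k]) for n in ns for k in loc])
for ns in(['side'],['top'],['side','top']):
    r=least_squares(res,[.53,.06,-.06],args=(ns,));print(ns,r.x,r.fun.round(1))
p=r.x;c,s=np.cos(p[2]),np.sin(p[2])
loc['push']=(.018*np.cos(.35),-.0375,.076)
loc['pushR']=(.022,-.0375,.076)
for k,v in pts(p).items(): print(k,v.round(4))
print(np.degrees(p[2]))
for n,b,z in(('top',(326,205),0),('top',(252,200),0),('top',(212,178),0)): print(onz(cams[n],[b],z))
```

```text
['side'] [ 0.52917754  0.06451533 -0.06306308] [-0.2  0.4 -0.2 -0.2  0.3 -1.2  0.3  0.7]
['top'] [ 0.53051673  0.06144419 -0.06383548] [-0.3 -0.2 -0.1 -0.1  0.8  0.  -0.4  0.3]
['side', 'top'] [ 0.5302183   0.06231899 -0.06329988] [ 0.1 -0.7 -0.  -1.2  0.3 -1.9  0.4 -0.1 -0.9 -0.1 -0.7 -0.   0.2  0.1
 -0.9  0.3]
g [0.5373 0.1746 0.074 ]
a [0.5326 0.0997 0.074 ]
r [ 0.5231 -0.05    0.08  ]
s [0.5503 0.0235 0.0792]
push [0.5447 0.0238 0.076 ]
pushR [0.5498 0.0235 0.076 ]
-3.6268158260660828
[[ 0.67180264 -0.07629868  0.        ]]
[[0.65333038 0.06175106 0.        ]]
[[0.68032245 0.14533895 0.        ]]
```

Run:
```python
from h import *
from station import ctrl
m=ctrl.camera_model('side')
print(onz(m,[(330,124),(396,131),(400,125),(340,107)],0).round(3))
```

```text
[[ 0.775 -0.491  0.   ]
 [ 0.596 -0.569  0.   ]
 [ 0.603 -0.619 -0.   ]
 [ 0.817 -0.639 -0.   ]]
```

Call:
carry_out(rows=[[0, 0, 0, 0, 0, 0]], fingers=0)

```text
clock: 0.22
tcp_pos: [0.2662, -0.5375, 0.2307]
orientation: [-180.0, -0.1, 116.3]
ft_force: [-0.6, 0.3, -1.0]
width: 0.0701
```

Call:
carry_out(rows=[[20, 30, 0, 0, 0, 0], [30, 40, 0, 0, 0, 0], [30, 40, 0, 0, 0, 0], [30, 40, 0, 0, 0, 0], [30, 40, 0, 0, 0, 0]])

```text
clock: 0.85
tcp_pos: [0.3748, -0.3264, 0.2312]
orientation: [180.0, -0.0, 116.3]
ft_force: [0.4, -0.2, -0.2]
width: 0.0001
```

Call:
carry_out(rows=[[30, 40, 0, 0, 0, 0], [30, 40, 0, 0, 0, 0], [30, 40, 0, 0, 0, 0], [30, 40, 0, 0, 0, 0], [30, 40, 0, 0, 0, 0]])

```text
clock: 1.48
tcp_pos: [0.4875, -0.1031, 0.2314]
orientation: [180.0, -0.0, 116.4]
ft_force: [1.0, -0.4, 0.4]
width: -0.0003
```

Call:
carry_out(rows=[[0, 0, 0, 0, 0, 10], [0, 0, 0, 0, 0, 10], [0, 0, 0, 0, 0, 10], [0, 0, 0, 0, 0, 0], [0, 0, 0, 0, 0, 0]])

```text
clock: 2.1
tcp_pos: [0.487, -0.1047, 0.2312]
orientation: [-180.0, -0.0, 86.5]
ft_force: [0.9, 0.1, -1.2]
width: -0.0
```

Call:
carry_out(rows=[[44, 17, 0, 0, 0, 0], [44, 17, 0, 0, 0, 0], [44, 16, 0, 0, 0, 0], [0, 0, 40, 0, 0, 0], [0, 0, 40, 0, 0, 0]])

```text
clock: 2.72
tcp_pos: [0.5456, 0.0246, 0.1502]
orientation: [180.0, -0.0, 86.6]
ft_force: [0.1, 0.3, 0.0]
width: -0.0003
```

Call:
carry_out(rows=[[0, 0, 40, 0, 0, 0], [0, 0, 15, 0, 0, 0], [0, 0, 0, 0, 0, 0], [0, 0, 0, 0, 0, 0]])

```text
clock: 3.22
tcp_pos: [0.5465, 0.0239, 0.0984]
orientation: [179.8, -0.0, 86.4]
ft_force: [0.4, 1.1, 0.3]
width: -0.0002
```

Run:
```python
from station import ctrl
import cv2
print(ctrl.state()['tcp_pos'])
for n in("side","top"):
    im=ctrl.grab_frame(n)[:,:,::-1]
    cv2.imwrite(f"pics/{n}1.png",cv2.resize(im[130:320,130:380],None,fx=3,fy=3,interpolation=cv2.INTER_CUBIC))
```

```text
[0.54645037 0.02394148 0.09842842]
```

View pics/side1.png

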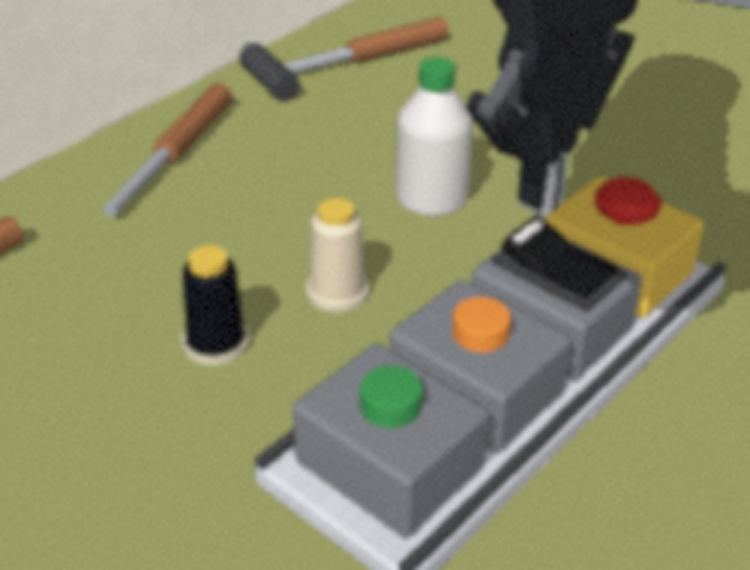

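View pics/top1.png

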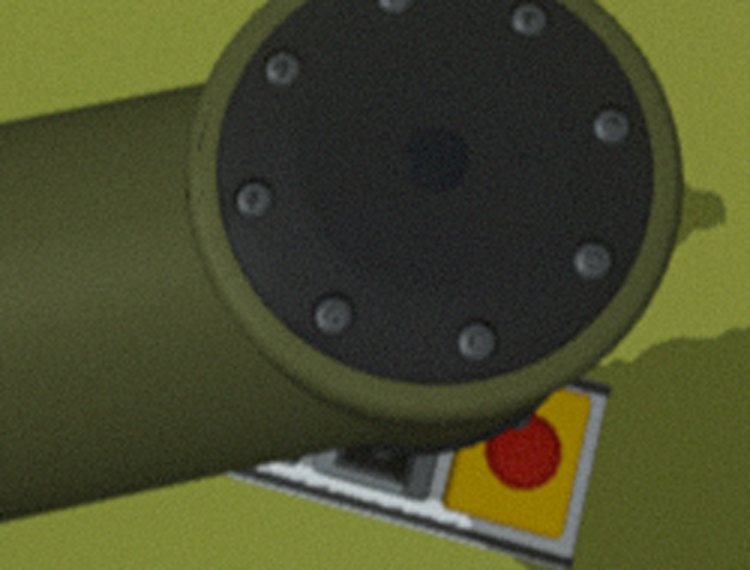

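Run:
```python
from h import *
from station import ctrl
m=ctrl.camera_model('side')
for P in([.5465,.0239,.0984],[.5465,.0239,.076]): print((proj(m,[P])-[130,130])*3)
```

```text
[[537.08717833 205.27286988]]
[[533.67099688 236.34132066]]
```

Call:
carry_out(rows=[[0, -1, 13, 0, 0, 0], [0, 0, 5, 0, 0, 0], [0, 0, 4, 0, 0, 0], [0, 0, 4, 0, 0, 0], [0, 0, 3, 0, 0, 0]])

```text
clock: 3.95
tcp_pos: [0.5452, 0.0238, 0.0699]
orientation: [179.9, 0.0, 86.4]
ft_force: [-9.6, 3.0, 23.1]
width: -0.0003
```

Call:
carry_out(rows=[[0, 0, 1, 0, 0, 0], [0, 0, 0, 0, 0, 0], [0, 0, 0, 0, 0, 0]])

```text
clock: 4.32
tcp_pos: [0.5451, 0.0238, 0.07]
orientation: [179.8, 0.0, 86.4]
ft_force: [-7.9, 2.1, 18.2]
width: -0.0003
```

Call:
carry_out(rows=[[0, 0, -30, 0, 0, 0], [38, -9, 0, 0, 0, 0], [37, -8, 0, 0, 0, 0], [0, 0, 0, 0, 0, 0], [0, 0, 0, 0, 0, 0]])

```text
clock: 4.95
tcp_pos: [0.5319, 0.0997, 0.0958]
orientation: [-179.9, 0.0, 86.4]
ft_force: [0.6, 0.1, -0.5]
width: -0.0
```

Run:
```python
from station import ctrl
import cv2
im=ctrl.grab_frame("side")[:,:,::-1]
cv2.imwrite("pics/side2.png",cv2.resize(im[130:320,130:380],None,fx=3,fy=3,interpolation=cv2.INTER_CUBIC))
```

```text
(no output)
```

View pics/side2.png

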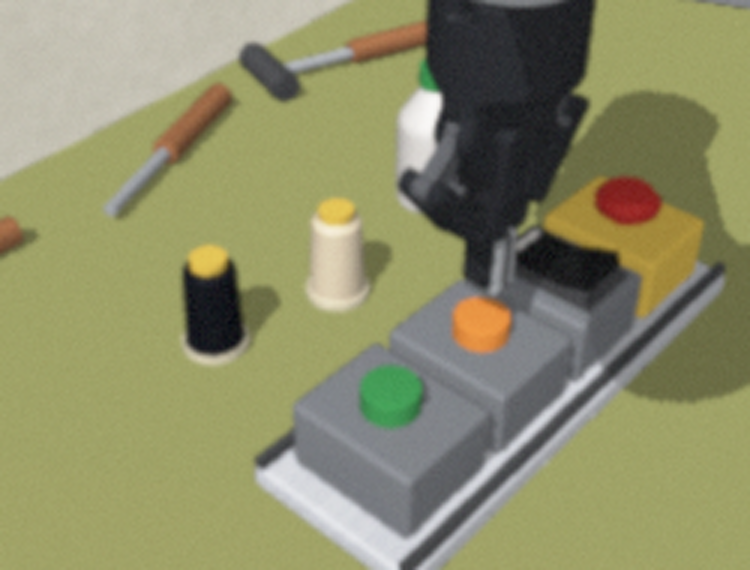

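The rocker has flipped: its near half is now raised. The tip, at zoomed pixel (485,285), hovers over the amber cap at (482,322). I'll press amber next.

Call:
carry_out(rows=[[0, 0, 15, 0, 0, 0], [0, 0, 6, 0, 0, 0], [0, 0, 5, 0, 0, 0], [0, 0, 3, 0, 0, 0], [0, 0, 2, 0, 0, 0]])

```text
clock: 5.62
tcp_pos: [0.5324, 0.0995, 0.066]
orientation: [180.0, 0.0, 86.3]
ft_force: [-6.9, -0.8, 11.5]
width: -0.0003
```

Call:
carry_out(rows=[[0, 0, 0.5, 0, 0, 0], [0, 0, 0, 0, 0, 0], [0, 0, 0, 0, 0, 0]])

```text
clock: 6.0
tcp_pos: [0.5323, 0.0995, 0.066]
orientation: [180.0, 0.0, 86.4]
ft_force: [-5.2, -1.9, 7.9]
width: 0.0001
```

Call:
carry_out(rows=[[0, 0, -30, 0, 0, 0], [38, 0, 0, 0, 0, 0], [37, 0, 0, 0, 0, 0], [0, 0, 0, 0, 0, 0], [0, 0, 0, 0, 0, 0]])

```text
clock: 6.62
tcp_pos: [0.5369, 0.1747, 0.0945]
orientation: [-180.0, -0.0, 86.4]
ft_force: [-0.7, -0.6, 1.1]
width: 0.0002
```

Run:
```python
from station import ctrl
import cv2
im=ctrl.grab_frame("side")[:,:,::-1]
cv2.imwrite("pics/side3.png",cv2.resize(im[130:320,130:380],None,fx=3,fy=3,interpolation=cv2.INTER_CUBIC))
```

```text
(no output)
```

View pics/side3.png

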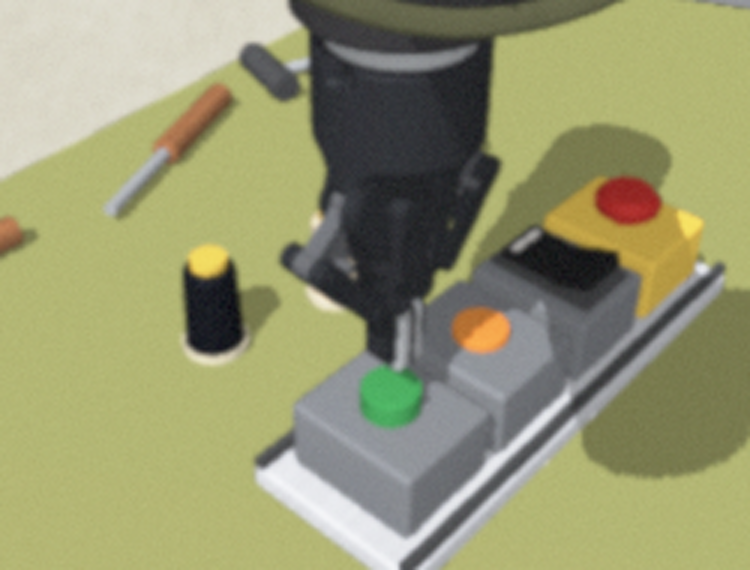

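The amber cap at (482,330) now sits low, and the rocker's striped half is level. The tip, at about (392,355), is over the green cap at (391,393).

Call:
carry_out(rows=[[0, 0, 14, 0, 0, 0], [0, 0, 6, 0, 0, 0], [0, 0, 5, 0, 0, 0], [0, 0, 3, 0, 0, 0], [0, 0, 2, 0, 0, 0]])

```text
clock: 7.3
tcp_pos: [0.537, 0.1742, 0.066]
orientation: [180.0, 0.1, 86.4]
ft_force: [-8.3, -1.7, 13.8]
width: 0.0001
```

Call:
carry_out(rows=[[0, 0, 0.5, 0, 0, 0], [0, 0, 0, 0, 0, 0], [0, 0, 0, 0, 0, 0], [0, 0, 0, 0, 0, 0]])

```text
clock: 7.8
tcp_pos: [0.537, 0.1742, 0.0661]
orientation: [180.0, 0.0, 86.4]
ft_force: [-7.5, -2.3, 10.6]
width: 0.0004
```

Run:
```python
from station import ctrl
import cv2
im=ctrl.grab_frame("side")[:,:,::-1]
cv2.imwrite("pics/side4.png",cv2.resize(im[130:320,130:380],None,fx=3,fy=3,interpolation=cv2.INTER_CUBIC))
s=ctrl.state();print(s['tcp_pos'],s['ft_force'],s['clock'])
```

```text
[0.53699407 0.17422943 0.06604169] [-7.75089946 -3.03116872 10.09186431] 7.85
```

View pics/side4.png

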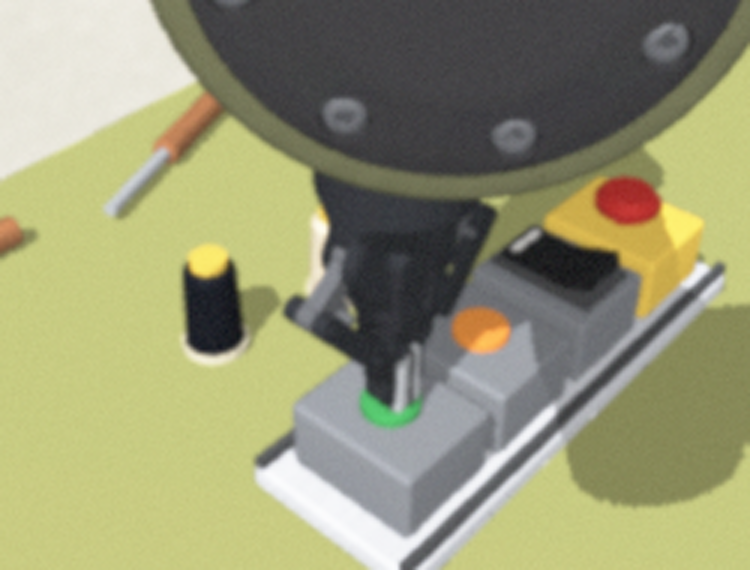

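The fingers hold the green cap down at (391,405), with the tip at 66 mm. The other controls look right. I'll add a small margin to the push and then hand in.

Call:
carry_out(rows=[[0, 0, 0.5, 0, 0, 0], [0, 0, 0, 0, 0, 0], [0, 0, 0, 0, 0, 0], [0, 0, 0, 0, 0, 0], [0, 0, 0, 0, 0, 0]])

```text
clock: 8.48
tcp_pos: [0.537, 0.1742, 0.066]
orientation: [180.0, 0.0, 86.4]
ft_force: [-8.0, -2.7, 13.0]
width: 0.0002
```

Run:
```python
from station import ctrl
s=ctrl.state();print(s['tcp_pos'],s['ft_force'],s['clock'])
print(ctrl.job_done())
s=ctrl.state();print(s['tcp_pos'],s['ft_force'],s['clock'])
```

```text
[0.53702902 0.17423189 0.06599902] [-7.98277085 -2.73954014 12.98440973] 8.475
the job is handed in; nothing more can be done
None
the job is handed in; nothing more can be done
```

I pushed the rocker on, then pressed the amber button down, then pressed the green button and handed the job in while still holding it, at 8.5 s. `job_done()` gave no verdict.

- **Rocker:** the tip stopped hard at 70 mm with about 20 N. The side picture afterwards shows the striped half level.
- **Amber:** the tip reached 66 mm, the full 8 mm of travel, with 8–11 N. The cap was still low in the last picture.
- **Green:** at hand-in the tip was at 66.0 mm, fully down, with a steady 13 N upward force against the 4.6 N spring.
- **Stop and bystanders:** the side pictures show the red button up and the dark spool in place. The arm hid the bottle and most of the cream spool in the last picture, so I did not recheck those at the end. I saw no sign of contact with either.

**Disagreement:** the two cameras placed the rail about 3 mm apart. I used the joint fit, and the measured stops agreed with it. I could not read any state after hand-in, so the final second is unchecked.

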